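# Make up the check tray and present it at the reader

## Robot

A 6-joint arm with a two-finger parallel gripper is mounted at the origin on a cart in front of the work surface, level with it; the furniture and walls round the work are solid. World frame = base frame: x ahead of the robot, y to its left, z up, the work surface at z = 0. Lengths are in mm, angles in rad, forces in N, time in s.
With the tool pointing down it reaches from about 400 to 925 mm from the base axis. Payload 12.5 kg.
Tool frame: the origin (TCP) lies midway between the tips of the shut fingers; the grasp point (between the pads) lies 19 mm behind it; z points along the fingers, y is the line along which they close (so a half turn about z gives the same grasp; the last joint's range is limited). The gripper opens to 95 mm and grips with 3 to 60 N. Pads are 20 mm wide; open, the fingers measure 119 mm over their backs; the gripper's body (75 mm by 180 mm) begins 59 mm behind the grasp point.
Start: joints at [-1.235, 0.491, 1.559, -0, 1.092, -0.106], TCP at [267.254, -564.998, 214.661] pointing down, gripper open.
Joint ranges: [-3.1, 3.1], [-0.84, 2.19], [0.05, 2.79], [-1.13, 4.28], [0.06, 2.93], [-2.69, 2.69]. Speed limits (rad/s): [2.22, 2.22, 2.79, 3.14, 3.14, 3.14].

## Interface

Orientations are given as [roll, pitch, yaw] about the fixed x, y, z axes, in that order (R = Rz(yaw) Ry(pitch) Rx(roll)).
In Python, from cell import state, read_camera, camera_info, env gives the robot as it stands.
- The arm moves only by the tool move_arm, never from a script. Its argument "commands" is a list of rows, each a list of 3 entries, a list of its own where there are three numbers: the shift along the world's x, y, z in cm, then the turn, a rotation vector about the world's x, y, z in degrees, then the opening, from 0 (shut) to 1 (fully open). A call has 1 to 10 rows; each row shifts and turns the commanded pose from where the row before left it; what a row does not reach is not made up. A row lasts 1/10 s, in which the tool goes at most 50 mm and 8.59 degrees, less where a joint would pass 70% of its speed; a pose out of reach is approached as far as the arm can. A call with a gripper value outside its range is refused whole. The fingers move at their own pace and stop on an object; the grip force is fixed at half the most. Time passes only in rows, so rows that do not move let the fingers close. It gives the time, the measured TCP pose, the force, the opening and the grip force at its end, in the units of the state.
- state(): the state, without advancing time (a new reading comes with each control period).
- read_camera(name): name is "side" or "top" or "wrist"; returns the picture (384x512x3 uint8, blue, green, red); there is no depth.
- camera_info(name): a dict with "K" (3x3 intrinsics, pixels), "cam_to_world" (4x4, takes a point from camera to world coordinates). Camera axes: x right, y down, z forward; pixel columns grow to the right and rows downward; lengths in mm; the calibration is good to about 2 mm. A picture is of the moment at which its call begins: read the wrist's pose just before it. camera_info takes no time and is no camera call; for the wrist camera it gives the pose at the moment of the call.
- env.job_done(): hands the job in; it is judged then, once.
The state is a dict: "t": time; "joints": joint angles; "qvel": joint speeds; "tau": joint torques, N m; "eef_pos": TCP position; "tcp_rot": TCP orientation; "ft_force": force on the tool from outside, world axes, zero at the start; "moment": the same for the moment, N m; "opening": opening from 0.0 (shut) to 1.0 (fully open); "grip_force": force on a finger pad.
Only numpy, scipy, OpenCV 4.12 (cv2) and the standard library are available. Lean on these libraries where they do the work, as an engineer would, in place of code of your own. Each camera call takes 0.05 s, during which the arm holds its last target. There are 200 camera calls.

## Task

Take the red-capped sample tube out of the blue rack and push it fully down into the white socket of the green tray while the tray stands on the worktop, then let go of the tube. Then pick up the tray, without ever letting the loose steel ball get out of its pocket, and hold it still and level over the middle of the flat reader pad, about 10 cm above it; finish while still holding it there. Leave the other two tubes in the rack and leave the sample pots, padlock and thermometer alone.

Things in the scene. Friction and masses are not known exactly. Their poses are not given: they have to be found in the camera images.
- vial_red_center (a point): Sample tube with a ridged red cap, loose, 35 g, standing in one of the three holes of the blue rack (any one). Round: amber body 18 mm in diameter with a chamfered foot, cap 21 mm in diameter; 78 mm tall in all, the cap being the top 20 mm (its middle is 29 mm above this point). This point is on its axis half-way up, 39 mm above its foot; z points to the cap. In the rack its foot is 15 mm above the worktop and the top 48 mm stand out of the hole.
- vial_white_center (a point): Same kind of tube with a white cap, in another hole of the rack; stays there. Point half-way up its axis.
- vial_green_center (a point): Same kind of tube with a green cap, in another hole of the rack; stays there. Point half-way up its axis.
- rack_top (a point): Blue plastic rack, fixed to the worktop: a block 150 x 50 mm, 45 mm high (foot flange 160 x 60 mm), with three holes of 21 mm diameter, 30 mm deep, in a row along its x axis at x = -50, 0 and +50 mm. This point is the middle of its top face, at the mouth of the middle hole. Fingers have room on both sides of the row (closing along the rack's y), not in the row.
- tray: Loose green-painted metal tray, 190 mm (its x) by 90 mm (its y), 0.35 kg; origin at the middle of its underside, z up. Plate 6 mm thick with a lip to 13 mm height. On it: yellow pocket with the steel ball at x = -62 mm; steel stem with a black handle block in the middle; white socket block for the tube at x = +62 mm. With tube and ball in place its weight hangs within about 10 mm of the handle's middle.
- tray_handle (a point): Middle of the tray's black handle block, 82 mm above the tray's underside. The block is 46 mm long (tray x), 18 mm thick (tray y) and 28 mm high, its top 96 mm above the underside; grasp it from above with the fingers closing along the tray's y. Below it is a stem 26 x 10 mm.
- tray_socket (a point): Mouth of the tube hole, in the middle of the top of the white socket block (34 x 34 mm, top 36 mm above the tray's underside) at tray x = +62 mm. The hole is upright, 21 mm in diameter, 26 mm deep, mouth chamfered. Fingers that close along the tray's y have room round the tube; the handle stands in the way of fingers that close along its x.
- tray_seat (a point): Point of the tray where the middle of the tube (its half-way point) lies once the tube stands fully down in the socket: 13 mm above the hole's mouth, 49 mm above the tray's underside.
- ball_center (a point): Centre of the polished steel ball, 24 mm in diameter, 55 g, lying loose in the tray's yellow pocket. Its axes turn as it rolls.
- tray_pocket (a point): Where the ball's centre lies when it is in the middle of the pocket, 18 mm above the tray's underside at tray x = -62 mm. The pocket is a ring of 32 mm inner diameter with a rim only 3 mm high on the plate: the ball can roll 4 mm to each side and goes over the rim at a tilt of about 40 degrees, or at a knock.
- reader_top (a point): Flat reader pad fixed to the worktop: black, 150 x 150 mm, 16 mm high, grey face with a green ring 100 mm in diameter. This point is the middle of its top face. Rack and reader lie one on the left and one on the right of the tray, either way round.
- sample_pot_2: Sample pot with pink contents and a white lid (the nearer of two pots), 50 mm in diameter, 66 mm tall, loose, standing behind the work; origin at the middle of its underside. Bystander.
- padlock: Red padlock lying flat, 76 x 38 x 20 mm, loose, behind the work; origin on its underside. Bystander.
- thermometer: White food thermometer lying flat, 46 x 152 x 18 mm, loose, behind the work; origin in the middle of its underside. Bystander.

How it is judged:
By the outcome, as a careful person would: the job done as asked, in the order asked, and still so for the second after the job is handed in, while the arm keeps its last pose, push and grip.
It also fails if it takes over 64 s, if anything falls off the work surface, if the arm or the gripper's body presses on something with over 40 N, if the wrist force passes 120 N, or if a joint passes its speed limit or range.

## Working session

There is one attempt and no reset: what is moved stays moved. The work goes in short steps, Python scripts to look and compute and a tool call to move; the robot and the scene stay as the last step left them, time stands still between calls to the robot, and variables do not carry over. Pictures are saved under pics/ and viewed, at most 10 in all, crops included, and the job is handed in when it is done.

Besides the shell and the picture viewer there is one more tool, called by a JSON object that holds its "api" and its "payload". move_arm: Moves the arm, as the interface text tells. Its arguments: {"type":"object","properties":{"commands":{"type":"array"}},"required":["commands"]}

```bash
mkdir -p pics; python3 - <<'E'
from cell import state, read_camera, camera_info, env
import cv2,numpy as np
s=state();print(s)
for n in("top","side"):
    c=camera_info(n);print(n,np.round(c["K"],1).tolist(),np.round(c["cam_to_world"],4).tolist())
    cv2.imwrite(f"pics/{n}0.png",read_camera(n))
E
```

```text
{'t': 0.0, 'joints': array([-1.23462179e+00,  4.91586013e-01,  1.55946456e+00, -1.94027717e-05,
        1.09170590e+00, -1.05571361e-01]), 'qvel': array([ 0.00013597,  0.00078634,  0.00028787, -0.00057623, -0.00087696,
       -0.0022642 ]), 'tau': array([-1.15585855e-03, -6.12645578e+01, -2.58190405e+01,  6.91840751e-02,
        4.81327402e-02, -1.26604650e-04]), 'eef_pos': array([ 267.14749126, -564.74843368,  214.04011376]), 'tcp_rot': array([-3.14043349e+00, -1.05526463e-04,  4.41754795e-01]), 'ft_force': array([ 0.75966343, -0.63798767, -0.12932075]), 'moment': array([-0.01454717,  0.02472786, -0.0144906 ]), 'grip_force': 0.0, 'opening': 0.9948371387307313}
top [[468.5, 0.0, 258.9], [0.0, 468.5, 190.2], [0.0, 0.0, 1.0]] [[0.0303, -0.9847, 0.1717, 341.7863], [-0.9994, -0.0322, -0.0087, 4.16], [0.0141, -0.1714, -0.9851, 1481.8132], [0.0, 0.0, 0.0, 1.0]]
side [[406.4, 0.0, 252.2], [0.0, 406.4, 194.9], [0.0, 0.0, 1.0]] [[0.9529, -0.146, 0.2657, 231.5451], [-0.3021, -0.3855, 0.8718, -1172.2158], [-0.0249, -0.9111, -0.4115, 647.0905], [0.0, 0.0, 0.0, 1.0]]
```

```bash
python3 - <<'E'
import cv2
a=cv2.imread("pics/top0.png");cv2.imwrite("pics/top0b.png",cv2.resize(a,(800,600),interpolation=cv2.INTER_CUBIC))
E
```

```text
(no output)
```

View pics/top0b.png

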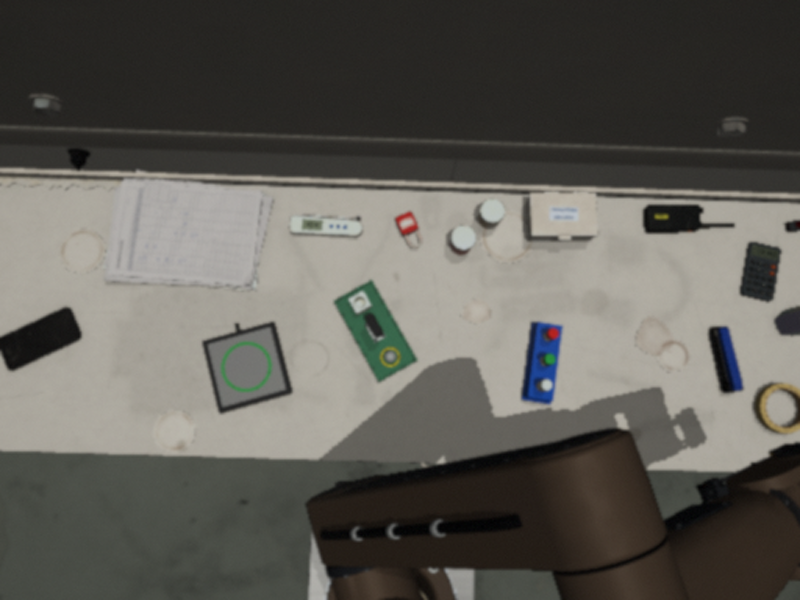

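View pics/side0.png

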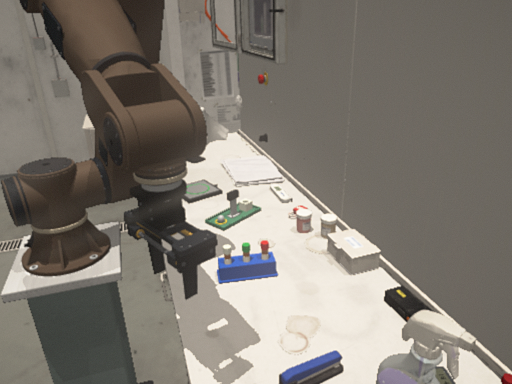

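Top view (800x600 scale): red cap about (553,334), the far tube in the rack, with green (550,359) and white (545,385). The tray's socket is at (360,300), its handle at (374,325), the ball at (390,357), and the reader ring at (247,367). Next I'll segment by colour and back-project.

```bash
cat > h.py <<'E'
from cell import state, read_camera, camera_info, env
import cv2, numpy as np
def ray(ci,uv):
    d=ci["cam_to_world"][:3,:3]@np.linalg.inv(ci["K"])@np.array([uv[0],uv[1],1.]); return ci["cam_to_world"][:3,3],d
def at_z(ci,uv,z):
    o,d=ray(ci,uv); return o+d*(z-o[2])/d[2]
def proj(ci,p):
    q=np.linalg.inv(ci["cam_to_world"])@np.append(p,1); q=ci["K"]@q[:3]; return q[:2]/q[2]
def blob(im,lo,hi,box=None):
    """area, centroid and contour of the largest blob within HSV range (hue may wrap)"""
    h=cv2.cvtColor(im,cv2.COLOR_BGR2HSV)
    m=cv2.inRange(h,np.array(lo),np.array(hi)) if lo[0]<=hi[0] else cv2.inRange(h,np.array([lo[0],*lo[1:]]),np.array([180,*hi[1:]]))|cv2.inRange(h,np.array([0,*lo[1:]]),np.array(hi))
    if box is not None:
        k=np.zeros_like(m);x0,y0,x1,y1=box;k[y0:y1,x0:x1]=255;m&=k
    c=max(cv2.findContours(m,cv2.RETR_EXTERNAL,cv2.CHAIN_APPROX_NONE)[0],key=cv2.contourArea)
    M=cv2.moments(c);return M["m00"],np.array([M["m10"]/M["m00"],M["m01"]/M["m00"]]),c
E
python3 - <<'E'
from h import *
ci=camera_info("top");im=cv2.imread("pics/top0.png");s=.64
for n,uv,z in [("red",(553,334),93),("green",(550,359),93),("white",(545,385),93),("socket",(360,300),36),("handle",(374,325),96),("ball",(390,357),18),("reader",(247,367),16)]:
    print(n,at_z(ci,np.array(uv)*s,z).round(1))
a,c,k=blob(im,(170,100,60),(8,255,255),(340,200,365,225));print("redblob",a,c,at_z(ci,c,90).round(1))
a,c,k=blob(im,(45,80,30),(85,255,255),(200,170,280,250));r=cv2.minAreaRect(k);print("tray",a,c,r,at_z(ci,r[0],10).round(1));
P=np.array([at_z(ci,p,10)[:2] for p in cv2.boxPoints(r)]);print(P.round(0).tolist())
a,c,k=blob(im,(45,60,30),(85,255,255),(130,200,190,260));r=cv2.minAreaRect(k);print("ring",a,at_z(ci,r[0],16).round(1))
a,c,k=blob(im,(105,120,60),(130,255,255),(330,200,365,262));r=cv2.minAreaRect(k);print("rack",at_z(ci,r[0],45).round(1));
P=np.array([at_z(ci,p,45)[:2] for p in cv2.boxPoints(r)]);print(P.round(0).tolist())
E
```

```text
red [ 521.7 -294.5   93. ]
green [ 473.6 -288.5   93. ]
white [ 424.1 -278.9   93. ]
socket [585.2  80.3  36. ]
handle [527.6  48.5  96. ]
ball [474.6  16.6  18. ]
reader [445.9 300.8  16. ]
redblob 29.0 [352.96551724 213.17241379] [ 523.8 -292.3   90. ]
tray 1450.0 [239.79988506 211.45517241] ((239.73077392578125, 211.1538543701172), (57.8001823425293, 26.91553497314453), 60.2551155090332) [529.2  49.7  10. ]
[[585.0, 135.0], [631.0, 62.0], [474.0, -34.0], [429.0, 38.0]]
ring 793.5 [447.6 303.   16. ]
rack [ 471.4 -282.5   45. ]
[[398.0, -245.0], [551.0, -264.0], [546.0, -321.0], [393.0, -301.0]]
```

{"api": "move_arm", "payload": {"commands": [[[3.2,3.4,0],[0,0,-4],1],[[3.2,3.4,0],[0,0,-4],1],[[3.2,3.4,0],[0,0,-4],1],[[3.2,3.4,0],[0,0,-4],1],[[3.2,3.4,0],[0,0,-4],1],[[3.2,3.4,0],[0,0,-4],1],[[3.2,3.4,0],[0,0,-4],1],[[3.2,3.4,0],[0,0,-4],1],[[0,0,0],[0,0,0],1],[[0,0,0],[0,0,0],1]]}}

```text
t: 1.1
eef_pos: [523.6, -292.1, 214.3]
tcp_rot: [-3.142, 0.001, -0.114]
ft_force: [-0.3, -0.8, -0.9]
opening: 0.999
grip_force: 0.0
```

```bash
python3 - <<'E'
from h import *
s=state();print(s["eef_pos"],s["tcp_rot"])
c=camera_info("wrist");print(c["K"].round(1).tolist(),c["cam_to_world"].round(3).tolist())
im=read_camera("wrist");cv2.imwrite("pics/w1.png",im)
for p in [(523,-293,93),(473,-288,93),(424,-279,93)]:print(proj(c,p))
E
```

```text
[ 523.58846845 -292.12191096  214.28286642] [-3.14151693e+00  7.40413339e-04 -1.13937937e-01]
[[309.7, 0.0, 255.1], [0.0, 309.7, 188.7], [0.0, 0.0, 1.0]] [[-0.114, -0.962, -0.248, 592.266], [-0.994, 0.11, 0.029, -300.252], [-0.0, 0.25, -0.968, 383.411], [0.0, 0.0, 0.0, 1.0]]
[255.87491451 183.30345785]
[256.56469576 231.94595098]
[253.28900552 276.35027043]
```

View pics/w1.png

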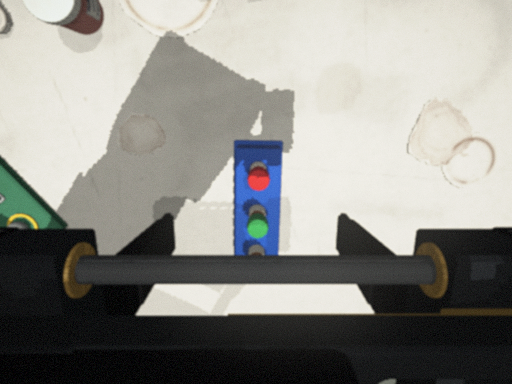

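The wrist view shows the red cap at about (259,180) and the green cap at (257,226), with the fingers well clear on both sides. Now I'll refine the cap and rack axis.

```bash
python3 - <<'E'
from h import *
im=cv2.imread("pics/w1.png");c=camera_info("wrist")
for n,lo,hi,b in [("red",(170,120,60),(8,255,255),(235,150,285,200)),("green",(45,90,50),(85,255,255),(235,200,285,245))]:
    a,u,k=blob(im,lo,hi,b);r=cv2.boundingRect(k);print(n,a,u.round(1),r)
    d=r[2]; cen=(r[0]+d/2-.5, r[1]+d/2-.5)  # top disc = upper part of the blob? check both
    for q in (u,cen):print(at_z(c,q,90).round(1),end=" ")
    print(proj(c,(523,-293,93)))
a,u,k=blob(im,(105,120,40),(130,255,255),(220,130,300,256))
m=k[:,0,:];P=[at_z(c,p,45) for p in m if 165<p[1]<245]
L=np.array([p[:2] for p,q in zip(P,[p for p in m if 165<p[1]<245]) if q[0]<258]);R=np.array([p[:2] for p,q in zip(P,[p for p in m if 165<p[1]<245]) if q[0]>=258])
for A in(L,R):
    f=np.polyfit(A[:,0],A[:,1],1);print(np.degrees(np.arctan(f[0])).round(2),np.polyval(f,523).round(1))
E
```

```text
red 351.0 [258.1 178.3] (248, 167, 21, 23)
[ 526.4 -296.5   90. ] [ 527.7 -296.6   90. ] [254.89924299 182.80107554]
green 348.5 [257.2 225.9] (247, 214, 21, 24)
[ 477.6 -290.1   90. ] [ 479.6 -290.1   90. ] [254.89924299 182.80107554]
-2.02 -268.6
-10.29 -322.2
```

{"api": "move_arm", "payload": {"commands": [[[0.15,-0.3,-2],[0,0,-0.5],1],[[0,0,-3],[0,0,0],1],[[0,0,-4],[0,0,0],1],[[0,0,-3],[0,0,0],1],[[0,0,-2],[0,0,0],1],[[0,0,-1],[0,0,0],1],[[0,0,0],[0,0,0],0],[[0,0,0],[0,0,0],0],[[0,0,0],[0,0,0],0],[[0,0,0],[0,0,0],0]]}}

```text
t: 2.15
eef_pos: [525.1, -296.3, 65.7]
tcp_rot: [3.141, -0.002, -0.125]
ft_force: [-0.2, -0.3, -0.5]
opening: 0.72
grip_force: 0.0
```

{"api": "move_arm", "payload": {"commands": [[[0,0,0],[0,0,0],0],[[0,0,0],[0,0,0],0],[[0,0,0],[0,0,0],0],[[0,0,0],[0,0,0],0],[[0,0,0],[0,0,0],0]]}}

```text
t: 2.65
eef_pos: [524.8, -296.0, 64.6]
tcp_rot: [3.142, 0.0, -0.125]
ft_force: [-0.1, -0.1, 0.1]
opening: 0.303
grip_force: 0.0
```

{"api": "move_arm", "payload": {"commands": [[[0,0,0],[0,0,0],0],[[0,0,0],[0,0,0],0],[[0,0,0],[0,0,0],0],[[0,0,0],[0,0,0],0]]}}

```text
t: 3.05
eef_pos: [524.7, -296.0, 64.6]
tcp_rot: [3.142, 0.0, -0.125]
ft_force: [0.2, 0.4, 0.5]
opening: 0.211
grip_force: 30.0
```

{"api": "move_arm", "payload": {"commands": [[[0,0,2],[0,0,0],0],[[0,0,4],[0,0,0],0],[[0,0,4],[0,0,0],0],[[0,0,4],[0,0,0],0],[[0,0,0],[0,0,0],0]]}}

```text
t: 3.55
eef_pos: [526.3, -297.0, 210.0]
tcp_rot: [3.137, -0.008, -0.125]
ft_force: [0.1, -0.7, -0.3]
opening: 0.214
grip_force: 30.0
```

{"api": "move_arm", "payload": {"commands": [[[0,4.3,0],[0,0,4.8],0],[[0,4.3,0],[0,0,4.8],0],[[0,4.3,0],[0,0,4.8],0],[[0,4.3,0],[0,0,4.8],0],[[0,4.3,0],[0,0,4.8],0],[[0,4.3,0],[0,0,4.8],0],[[0,4.3,0],[0,0,4.8],0],[[0,4.3,0],[0,0,4.8],0],[[0,0,0],[0,0,0],0],[[0,0,0],[0,0,0],0]]}}

```text
t: 4.55
eef_pos: [524.5, 48.7, 204.1]
tcp_rot: [-3.141, 0.001, 0.546]
ft_force: [0.4, -1.0, -1.3]
opening: 0.213
grip_force: 30.0
```

```bash
python3 - <<'E'
from h import *
s=state();print(s["eef_pos"],s["tcp_rot"])
c=camera_info("wrist");np.save("c2.npy",c["cam_to_world"])
im=read_camera("wrist");cv2.imwrite("pics/w2.png",im)
for p in [(585,80,36),(528,48,96),(474,17,18)]:print(proj(c,p))
E
```

```text
[524.4592844   48.6587596  204.06932642] [-3.14139120e+00  8.17378017e-04  5.46227868e-01]
[259.90191979 109.83571553]
[258.11592108 183.31247358]
[256.14511858 218.18733012]
```

View pics/w2.png

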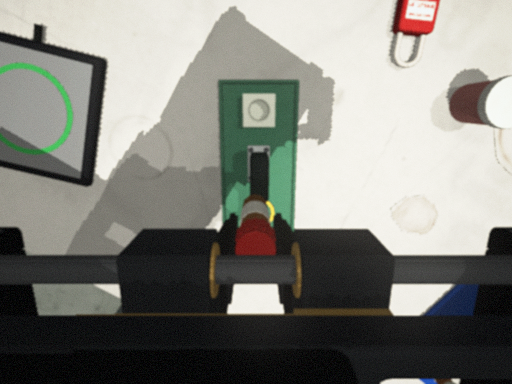

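The wrist view, with the tube held, shows the white socket block at about (258,110), the hole at (259,109), the tray edges almost vertical, and the foot of the tube at about (257,207). I'll measure the socket, the tray angle and the foot.

```bash
python3 - <<'E'
from h import *
im=cv2.imread("pics/w2.png");c=camera_info("wrist");s=state()
g=cv2.cvtColor(im,cv2.COLOR_BGR2GRAY)
sub=g[92:130,240:278];_,m=cv2.threshold(sub,0,255,cv2.THRESH_OTSU)
k=max(cv2.findContours(m,cv2.RETR_EXTERNAL,cv2.CHAIN_APPROX_NONE)[0],key=cv2.contourArea)
r=cv2.minAreaRect(k);u=np.array(r[0])+[240,92];print("block",u,r[1:],at_z(c,u,36).round(1))
# hole: darker disc inside
print(sub[8:28,8:30])
h=cv2.cvtColor(im,cv2.COLOR_BGR2HSV);t=cv2.inRange(h,np.array((45,60,20)),np.array((90,255,255)))
L=[];R=[]
for y in range(90,200):
    x=np.where(t[y,200:320])[0]
    if len(x):L.append(at_z(c,(200+x[0]-.5,y),13)[:2]);R.append(at_z(c,(200+x[-1]+.5,y),13)[:2])
for A in(L,R):
    A=np.array(A);f=np.polyfit(A[:,0],A[:,1],1);print("edge deg",np.degrees(np.arctan(f[0])))
x=np.array(L).mean(0);print(np.linalg.norm(x-np.array(R).mean(0)))
x=np.where(t[:,258])[0];print("far edge",at_z(c,(258,x[x>60][0]),13))
print("foot proj expected",proj(c,s["eef_pos"]-[0,0,49.6]))
print(g[192:225,257])
print(g[206,235:285])
E
```

```text
block [259.  109.5] ((33.0, 32.0), 90.0) [585.  80.  36.]
[[197 199 197 194 183 169 161 149 148 141 137 139 135 134 137 153 166 181
  196 200 197 198]
 [202 202 194 182 170 156 139 140 144 143 146 145 143 139 133 133 147 162
  178 192 196 200]
 [201 197 182 161 151 149 149 158 152 153 153 157 148 151 146 138 132 140
  156 178 194 198]
 [193 186 173 160 156 165 172 172 170 161 154 154 154 155 155 147 139 136
  143 167 186 191]
 [194 176 165 169 179 185 188 191 185 177 166 160 156 156 155 153 148 142
  136 144 167 190]
 [188 166 162 184 192 196 198 198 196 191 176 167 163 157 152 157 156 148
  139 135 159 180]
 [182 169 168 184 198 198 196 202 197 194 191 182 174 160 153 154 153 153
  141 132 141 171]
 [169 164 172 196 198 201 197 196 200 200 199 192 180 160 156 158 158 157
  151 136 136 162]
 [170 169 184 195 193 199 198 197 193 195 200 197 184 170 160 156 154 154
  153 139 136 159]
 [169 171 186 200 199 195 198 199 195 198 200 196 192 189 172 158 158 159
  154 143 135 153]
 [171 167 184 197 201 199 197 198 196 197 195 199 197 192 179 161 157 153
  147 138 136 158]
 [168 167 184 191 1
[... 628 characters left out ...]
96]
 [196 192 190 173 165 156 173 181 187 190 191 178 164 155 143 145 144 153
  169 181 190 196]
 [189 194 192 186 174 167 163 164 169 170 172 161 143 145 143 145 160 170
  181 190 194 199]]
edge deg 31.108444917334534
edge deg 31.124907008203298
87.20465945868041
far edge [610.52086007  96.5287899   13.        ]
foot proj expected [255.53611619 205.26065173]
[ 29  32  40  42  45  46  42  53  69  97 112 121 117 112 115 118 115 117
 130 126  95  76  53  54  60  54  53  48  43  45  46  47  45]
[131 135 134 123 120 114 111 100  91 104 108 109 118 119 117 114 113 112
 119 118 119 117 115 119 116 116 117 113 114 110 101  91 122 177 212 222
 221 192 160 139 141 140 142 139 139 142 143 140 138 141]
```

```bash
python3 - <<'E'
import cv2
a=cv2.imread("pics/w2.png")[70:270,190:320];cv2.imwrite("pics/w2c.png",cv2.resize(a,None,fx=3,fy=3,interpolation=cv2.INTER_CUBIC))
E
```

```text
(no output)
```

View pics/w2c.png

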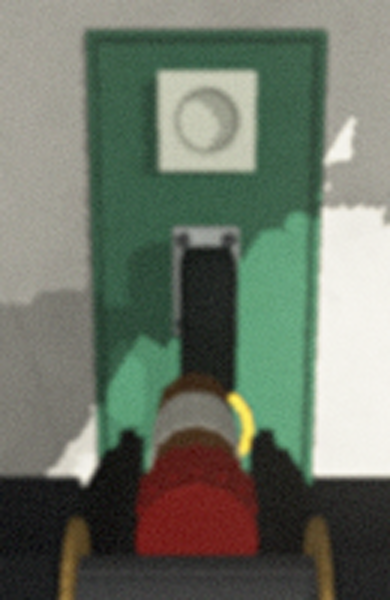

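{"api": "move_arm", "payload": {"commands": [[[1,0.5,0],[0,0,0],0],[[3,1.6,0],[0,0,0],0],[[2,1.03,0],[0,0,0],0],[[0,0,-2],[0,0,0],0],[[0,0,-4],[0,0,0],0],[[0,0,-3],[0,0,0],0],[[0,0,-1.5],[0,0,0],0],[[0,0,-0.5],[0,0,0],0],[[0,0,0],[0,0,0],0],[[0,0,0],[0,0,0],0]]}}

```text
t: 5.6
eef_pos: [585.5, 78.9, 95.4]
tcp_rot: [3.141, -0.001, 0.544]
ft_force: [0.0, 0.5, -0.2]
opening: 0.215
grip_force: 30.0
```

```bash
python3 - <<'E'
from h import *
s=state();print(s["eef_pos"],s["tcp_rot"],s["ft_force"])
im=read_camera("wrist");a=im[130:300,180:340];cv2.imwrite("pics/w3.png",cv2.resize(a,None,fx=3,fy=3,interpolation=cv2.INTER_CUBIC))
b=read_camera("side")[160:260,180:320];cv2.imwrite("pics/s3.png",cv2.resize(b,None,fx=4,fy=4,interpolation=cv2.INTER_CUBIC))
E
```

```text
[585.47607765  78.88836904  95.43835805] [ 3.14088998e+00 -1.06253086e-03  5.43883547e-01] [ 0.01467853  0.46536137 -0.15549456]
```

View pics/w3.png

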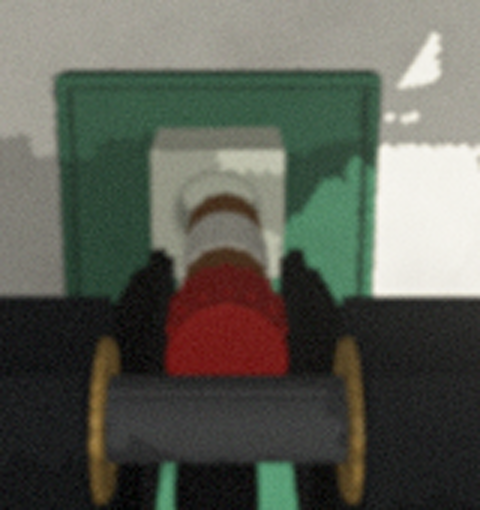

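The wrist crop shows the tube's foot about 10 mm above the socket mouth. It sits about 1.5 mm right of centre (tube x≈224, block centre ≈218, 4 px/mm), which matches the TCP offset, so I'll correct it and insert.

{"api": "move_arm", "payload": {"commands": [[[-0.1,0.12,0],[0,0,0],0],[[0,0,0],[0,0,0],0],[[0,0,-0.5],[0,0,0],0],[[0,0,-0.5],[0,0,0],0],[[0,0,-0.5],[0,0,0],0],[[0,0,-0.3],[0,0,0],0],[[0,0,0],[0,0,0],0]]}}

```text
t: 6.4
eef_pos: [583.5, 80.5, 76.0]
tcp_rot: [-3.141, 0.001, 0.545]
ft_force: [-0.4, 0.9, -0.1]
opening: 0.212
grip_force: 30.0
```

{"api": "move_arm", "payload": {"commands": [[[0,0,-0.5],[0,0,0],0],[[0,0,-0.5],[0,0,0],0],[[0,0,-0.3],[0,0,0],0],[[0,0,-0.2],[0,0,0],0],[[0,0,-0.1],[0,0,0],0],[[0,0,0],[0,0,0],0],[[0,0,0],[0,0,0],0]]}}

```text
t: 7.1
eef_pos: [583.8, 80.5, 60.8]
tcp_rot: [3.141, -0.0, 0.545]
ft_force: [-0.8, -0.2, 0.1]
opening: 0.213
grip_force: 30.0
```

{"api": "move_arm", "payload": {"commands": [[[0,0,-0.1],[0,0,0],0],[[0,0,-0.1],[0,0,0],0],[[0,0,-0.1],[0,0,0],0],[[0,0,0],[0,0,0],0]]}}

```text
t: 7.5
eef_pos: [584.7, 80.7, 59.4]
tcp_rot: [3.14, -0.003, 0.545]
ft_force: [-1.7, 0.8, 16.5]
opening: 0.217
grip_force: 30.0
```

{"api": "move_arm", "payload": {"commands": [[[0,0,0],[0,0,0],0.6],[[0,0,0],[0,0,0],1],[[0,0,0],[0,0,0],1],[[0,0,0],[0,0,0],1],[[0,0,0],[0,0,0],1],[[0,0,0.5],[0,0,0],1],[[0,0,1.5],[0,0,0],1],[[0,0,4],[0,0,0],1],[[0,0,4],[0,0,0],1],[[0,0,0],[0,0,0],1]]}}

```text
t: 8.5
eef_pos: [585.8, 80.7, 162.9]
tcp_rot: [3.137, -0.007, 0.545]
ft_force: [0.5, -0.3, 0.0]
opening: 0.977
grip_force: 0.0
```

{"api": "move_arm", "payload": {"commands": [[[-2,-1.2,2],[0,0,0],1],[[-2,-1.2,1],[0,0,0],1],[[-1.4,-0.8,0],[0,0,0],1],[[0,0,0],[0,0,0],1],[[0,0,0],[0,0,0],1]]}}

```text
t: 9.0
eef_pos: [530.1, 48.5, 187.6]
tcp_rot: [3.142, -0.0, 0.544]
ft_force: [-0.1, 1.0, -0.6]
opening: 0.999
grip_force: 0.0
```

```bash
python3 - <<'E'
from h import *
s=state();print(s["eef_pos"],s["tcp_rot"],s["ft_force"])
c=camera_info("wrist");im=read_camera("wrist");a=im[50:300,150:360];cv2.imwrite("pics/w4.png",cv2.resize(a,None,fx=2.4,fy=2.4,interpolation=cv2.INTER_CUBIC))
f=np.radians(31.1);d=np.array([np.cos(f),np.sin(f)])
for n,l,z in(("cap",62,88),("handle",0,96),("socket",62,36)):
    p=np.array([584.2,80.5])-d*(62-l);print(n,p,(proj(c,(*p,z))-[150,50])*2.4)
E
```

```text
[530.05617924  48.53282852 187.56311296] [ 3.14151925e+00 -1.53002476e-04  5.44268312e-01] [-0.11525969  1.03031873 -0.57299068]
cap [584.2  80.5] [255.09618013 159.62961292]
handle [531.11144075  48.47493361] [254.76973516 335.66635905]
socket [584.2  80.5] [254.66730437 156.7346613 ]
```

View pics/w4.png

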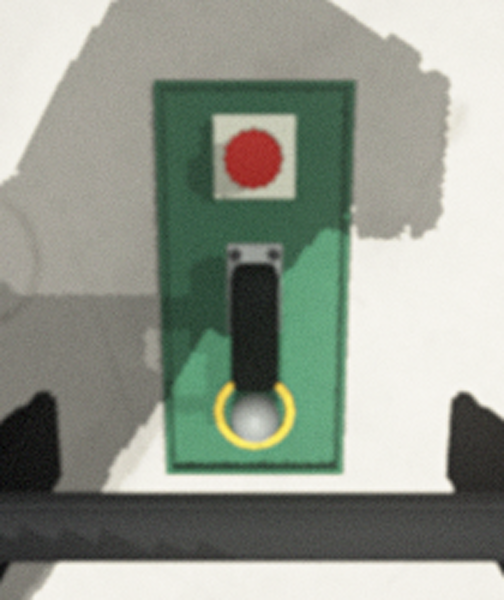

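The wrist crop shows the red cap seated in the socket at (253,158), the handle block around (254,328) directly under the tool, and the ball in its yellow pocket at (254,415). I'll go down and grasp gently.

{"api": "move_arm", "payload": {"commands": [[[0.1,0,-2],[0,0,0],1],[[0,0,-4],[0,0,0],1],[[0,0,-3],[0,0,0],0.8],[[0,0,-2],[0,0,0],0.6],[[0,0,-1],[0,0,0],0.5],[[0,0,-0.4],[0,0,0],0.4],[[0,0,0],[0,0,0],0.35],[[0,0,0],[0,0,0],0.3],[[0,0,0],[0,0,0],0.3],[[0,0,0],[0,0,0],0.28]]}}

```text
t: 10.05
eef_pos: [531.1, 48.5, 64.4]
tcp_rot: [3.141, -0.001, 0.545]
ft_force: [-0.4, 0.9, 0.1]
opening: 0.383
grip_force: 0.0
```

{"api": "move_arm", "payload": {"commands": [[[0,0,0],[0,0,0],0.26],[[0,0,0],[0,0,0],0.25],[[0,0,0],[0,0,0],0.24],[[0,0,0],[0,0,0],0.23],[[0,0,0],[0,0,0],0.22],[[0,0,0],[0,0,0],0.21],[[0,0,0],[0,0,0],0.2],[[0,0,0],[0,0,0],0.19],[[0,0,0],[0,0,0],0.18],[[0,0,0],[0,0,0],0.16]]}}

```text
t: 11.05
eef_pos: [530.8, 48.5, 63.7]
tcp_rot: [3.141, -0.0, 0.545]
ft_force: [-0.3, -0.2, 0.7]
opening: 0.185
grip_force: 30.0
```

{"api": "move_arm", "payload": {"commands": [[[0,0,0],[0,0,0],0.1],[[0,0,0],[0,0,0],0],[[0,0,0],[0,0,0],0],[[0,0,0],[0,0,0],0]]}}

```text
t: 11.45
eef_pos: [530.8, 48.5, 63.7]
tcp_rot: [3.141, -0.0, 0.545]
ft_force: [0.8, -1.2, -0.5]
opening: 0.187
grip_force: 30.0
```

{"api": "move_arm", "payload": {"commands": [[[0,0,0.1],[0,0,0],0],[[0,0,0.2],[0,0,0],0],[[0,0,0.3],[0,0,0],0],[[0,0,0.4],[0,0,0],0],[[0,0,0.4],[0,0,0],0],[[0,0,0.3],[0,0,0],0],[[0,0,0.2],[0,0,0],0],[[0,0,0.1],[0,0,0],0],[[0,0,0],[0,0,0],0],[[0,0,0],[0,0,0],0]]}}

```text
t: 12.45
eef_pos: [530.7, 48.5, 83.6]
tcp_rot: [3.142, 0.0, 0.545]
ft_force: [-0.8, -0.3, -3.8]
opening: 0.189
grip_force: 30.0
```

```bash
python3 - <<'E'
from h import *
s=state();print(s["eef_pos"],s["tcp_rot"],s["ft_force"],s["moment"])
im=read_camera("wrist");a=im[50:300,150:360]
b=read_camera("side")[150:240,180:300];b=cv2.resize(b,(480,360),interpolation=cv2.INTER_CUBIC);a=cv2.resize(a,(302,360))
cv2.imwrite("pics/w5.png",np.hstack([a,b]))
E
```

```text
[530.69991257  48.50396664  83.58671646] [3.14156290e+00 1.29207738e-04 5.44798960e-01] [-0.79976336 -0.25763161 -3.8384141 ] [-0.01533439  0.00932125  0.00581504]
```

View pics/w5.png

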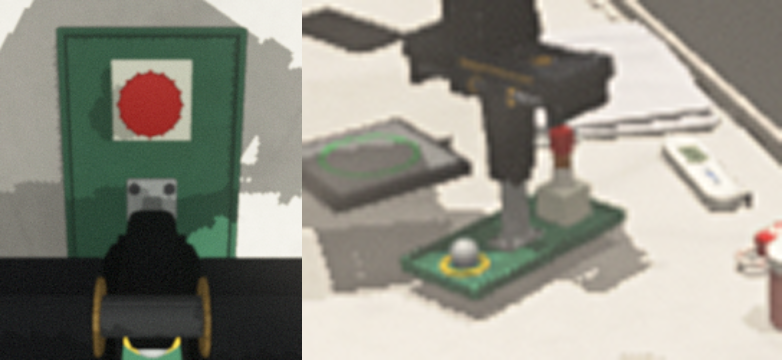

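The left half (wrist view) shows the tube seated. The right half (side view) shows the tray lifted and level, with the ball in its pocket at (463,255). I'll keep lifting.

{"api": "move_arm", "payload": {"commands": [[[0,0,0.3],[0,0,0],0],[[0,0,0.7],[0,0,0],0],[[0,0,1.2],[0,0,0],0],[[0,0,1.6],[0,0,0],0],[[0,0,1.8],[0,0,0],0],[[0,0,1.6],[0,0,0],0],[[0,0,1.2],[0,0,0],0],[[0,0,0.8],[0,0,0],0],[[0,0,0.4],[0,0,0],0],[[0,0,0],[0,0,0],0]]}}

```text
t: 13.55
eef_pos: [530.8, 48.5, 179.9]
tcp_rot: [3.141, -0.0, 0.545]
ft_force: [0.5, -0.2, -4.0]
opening: 0.187
grip_force: 30.0
```

{"api": "move_arm", "payload": {"commands": [[[-0.1,0.3,0],[0,0,0],0],[[-0.2,0.6,0],[0,0,0],0],[[-0.3,0.9,0],[0,0,0],0],[[-0.4,1.2,0],[0,0,0],0],[[-0.5,1.5,0],[0,0,0],0],[[-0.5,1.5,0],[0,0,0],0],[[-0.5,1.5,0],[0,0,0],0],[[-0.5,1.5,0],[0,0,0],0],[[-0.5,1.5,0],[0,0,0],0],[[-0.5,1.5,0],[0,0,0],0]]}}

```text
t: 14.55
eef_pos: [490.1, 170.1, 179.7]
tcp_rot: [3.142, -0.0, 0.545]
ft_force: [0.7, -0.3, -3.8]
opening: 0.189
grip_force: 30.0
```

{"api": "move_arm", "payload": {"commands": [[[-0.5,1.5,0],[0,0,0],0],[[-0.5,1.5,0],[0,0,0],0],[[-0.5,1.5,0],[0,0,0],0],[[-0.5,1.5,0],[0,0,0],0],[[-0.5,1.5,0],[0,0,0],0],[[-0.5,1.5,0],[0,0,0],0],[[-0.4,1.2,0],[0,0,0],0],[[-0.3,0.9,0],[0,0,0],0],[[-0.2,0.7,0],[0,0,0],0],[[-0.1,0.4,0],[0,0,0],0]]}}

```text
t: 15.55
eef_pos: [450.5, 291.1, 179.6]
tcp_rot: [3.141, 0.0, 0.545]
ft_force: [0.6, -0.1, -4.1]
opening: 0.184
grip_force: 30.0
```

{"api": "move_arm", "payload": {"commands": [[[-0.1,0.2,0],[0,0,0],0],[[0,0,0],[0,0,0],0],[[0,0,0],[0,0,0],0],[[0,0,0],[0,0,0],0]]}}

```text
t: 15.95
eef_pos: [449.9, 292.2, 179.7]
tcp_rot: [3.141, 0.0, 0.544]
ft_force: [0.6, 0.7, -4.3]
opening: 0.189
grip_force: 30.0
```

{"api": "move_arm", "payload": {"commands": [[[-0.1,0.3,0],[0,0,0],0],[[-0.1,0.4,0],[0,0,0],0],[[-0.1,0.3,0],[0,0,0],0],[[0,0,0],[0,0,0],0],[[0,0,0],[0,0,0],0],[[0,0,0],[0,0,0],0]]}}

```text
t: 16.55
eef_pos: [446.7, 302.5, 179.6]
tcp_rot: [3.141, 0.0, 0.545]
ft_force: [0.5, 0.0, -5.1]
opening: 0.191
grip_force: 30.0
```

```bash
python3 - <<'E'
from h import *
s=state();print(s["eef_pos"],s["tcp_rot"],s["qvel"].round(4))
ci=camera_info("top");t0=cv2.imread("pics/top0.png")
a,c,k=blob(t0,(0,0,0),(180,255,75),(125,200,192,270));r=cv2.minAreaRect(k);print("pad",r,at_z(ci,r[0],10).round(1))
b=read_camera("side");t=read_camera("top")[150:290,110:300]
b=b[140:240,140:280];cv2.imwrite("pics/f.png",np.hstack([cv2.resize(b,(420,300)),cv2.resize(t,(375,300),interpolation=cv2.INTER_CUBIC)]))
E
```

```text
[446.71969354 302.49002816 179.64250664] [3.14147540e+00 8.40158638e-05 5.44861429e-01] [-0.0034  0.0001  0.0008 -0.0001 -0.0012 -0.0004]
pad ((157.2353057861328, 232.9412078857422), (51.41754913330078, 47.536983489990234), 75.96376037597656) [452.3 305.   10. ]
```

View pics/f.png

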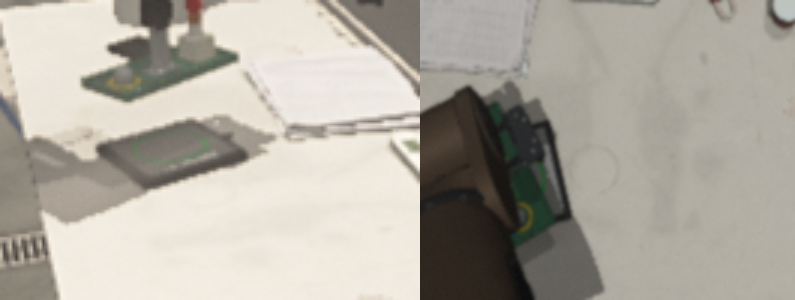

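The side view shows the tray held level over the pad, with the ball in its pocket at (122,78) and the tube upright in the socket. The arm is still, so I'll hand in.

```bash
python3 -c "
from cell import env
print(env.job_done())"
```

```text
the job is handed in; nothing more can be done
None
```

I handed the job in (verdict not shown): the red-capped tube is fully down in the tray's socket and released, and the arm is holding the tray still and level about 10 cm above the middle of the reader pad, with the ball in its pocket.

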